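Mount the clay extruder in its bench bracket

ROBOT

A 6-joint arm with a two-finger parallel gripper is mounted at the origin on a cart in front of the work surface, level with it; the furniture and walls round the work are solid. World frame = base frame: x ahead of the robot, y to its left, z up, the work surface at z = 0. Lengths are in m, angles in rad, forces in N, time in s.
With the tool pointing down it reaches from about 0.375 to 0.9 m from the base axis. Payload 3.1 kg.
Tool frame: the origin (TCP) lies between the finger pads; the fingertips stand manip.nose_length ahead of it and the grasp point (between the pads) lies 5 mm behind it (manip.nose_length is the distance from the TCP to the fingertips, in m); z points along the fingers, y is the line along which they close (so a half turn about z gives the same grasp; the last joint's range is limited). The gripper opens to 85 mm and grips with 20 to 120 N. Pads are 22 mm wide; open, the fingers measure 114 mm over their backs; the gripper's body (76 mm by 85 mm) begins 54 mm behind the grasp point. The pads swing forward as they close: fully open they stand 13 mm farther back than shut.
Start: joints at [-1.349, 0.527, 1.433, -0, 1.181, -0.178], TCP at [0.243, -0.576, 0.245] pointing down, gripper open.
Joint ranges: [-3.08, 3.08], [-0.75, 2.2], [0.22, 2.44], [-1.43, 4.57], [0, 2.65], [-2.85, 2.85]. Speed limits (rad/s): [2.79, 2.79, 3.14, 3.14, 3.14, 3.14].

INTERFACE

Orientations are given as a unit quaternion [x, y, z, w].
In Python, from station import monitor, eyes, job, manip gives the robot as it stands.
- The arm moves only by the shell command python3 -m pendant 'ROWS' [FORCE]. ROWS is JSON, a list that holds one entry, the list of rows, each a list of 7 numbers: the shift along the tool's x, y, z as a fraction of full scale, then the turn, a rotation vector about the tool's x, y, z as a fraction of full scale, then the opening, from 0 (shut) to 1 (fully open). A call has 1 to 20 rows; each row shifts and turns the commanded pose from where the row before left it, along the tool's axes as they then stand; what a row does not reach is not made up. Full scale, the value 1, is 800 mm for a shift and 0.12 rad for a turn. A row lasts 1/10 s, in which the tool goes at most 50 mm and 8.59 degrees, less where a joint would pass 70% of its speed; a pose out of reach is approached as far as the arm can. A call with a number of a shift or a turn outside -1 to 1 is refused whole. A call with a gripper value outside its range is refused whole. The fingers move at their own pace and stop on an object; FORCE is the grip in N (left out, the last holds). Time passes only in rows, so rows that do not move let the fingers close. It gives the time, the measured TCP pose, the force, the opening and the grip force at its end, in the units of the state.
- monitor.sense(): the state, without advancing time (a new reading comes with each control period).
- eyes.snapshot(name): name is "scene" or "top"; returns a dict with "pixels" (420x560x3 uint8, red, green, blue), "depth" (420x560 float32, m along the optical axis (not along the pixel's ray), 0 where there is no reading), "intrinsics" (3x3 intrinsics, pixels), "k1" (the pictures are not rectified: a ray, as slopes to the right and down, at radius r is drawn at 1 + k1 r^2 times it, then the intrinsics apply), "eye" and "attitude" of the camera in the world. Camera axes: x right, y down, z forward; pixel columns grow to the right and rows downward; lengths in m; the calibration is good to about 2 mm. A picture is of the moment at which its call begins.
- job.sign_off(): hands the job in; it is judged then, once.
The state is a dict: "t": time; "q": joint angles; "qd": joint speeds; "tau": joint torques, N m; "tcp_pos": TCP position; "tool_rot": TCP orientation; "force": force on the tool from outside, world axes, zero at the start; "ft_torque": the same for the moment, N m; "finger_gap": opening from 0.0 (shut) to 1.0 (fully open); "gripper_force": force on a finger pad.
Only numpy, scipy, OpenCV 4.12 (cv2) and the standard library are available. Lean on these libraries where they do the work, as an engineer would, in place of code of your own. Each camera call takes 0.05 s, during which the arm holds its last target. There are 200 camera calls.

TASK

Mount the hand clay extruder in its bench bracket. Hold it over the two spring clips with its brass nose towards the upright thrust plate but still clear of it, press it gently down until both clips have snapped round the barrel and it lies right down on the saddles; then slide it forward along its own axis until the nose is in the plate's hole and the brass shoulder bears on the plate's rubber face; feel for the plate and do not ram it. Let go, and leave the pieces standing round about where they are.

Things in the scene. Friction and masses are not known exactly. Their poses are not given: they have to be found in the camera images.
- extruder_mid (a point): Middle of the hand clay extruder (one rigid part, about 0.3 kg, lying on the bench), on its axis, 20 mm above the bench. x axis: along it to the nose. Alloy barrel, 28 mm diameter, x = -85 to +85 mm; brass hexagon collars at both its ends, 14 mm thick, 40 mm across flats; brass nose, 18 mm diameter tapering to 12, tip at +112; thin rod and black knob behind, end at -139 mm.
- nose_shoulder (a point): On the extruder's axis, 99 mm ahead of extruder_mid: the front face of the front collar, where the nose starts. Same axes. This flat brass face is the shoulder that has to bear on the thrust plate.
- extruder: The same extruder; this origin is at mid length, 20 mm off the axis (the underside as it first lies). Same axes.
- clip_axis (a point): On the bracket, midway between its two spring clips, where the barrel's axis lies when home: 62 mm above the bench. x: level, towards the thrust plate; z up. Clips at x = -50 and +50 mm, nothing between them above the base (50 mm lower). With extruder_mid at x = -18 both collars clear the clips by 11 mm and the nose clears the plate by 8 mm or more. Once seated it slides along with about 4 N.
- front_clip (a point): Centre of the clip next to the plate (same axes). Each clip: C of sprung steel, open upwards, 12 mm wide along x, mouth 20 mm between lips 11 mm above the axis, flared tips 38 mm apart, 20 mm above it. About 9 mm above home the lips resist, both clips together with 10 to 16 N, then snap; the barrel drops on rigid saddles, where force climbs steeply.
- rear_clip (a point): Centre of the other clip, 100 mm from front_clip (same axes). Pressed off centre, the barrel may snap into one clip first and stand tilted; its other end is then pressed down by itself.
- bracket: Bracket, fixed: green base 255 x 72 x 12 mm; origin 62 mm under clip_axis, same axes. At its +x end an alloy thrust plate, 56 mm wide, top 84 mm above the bench, with a 22 mm hole on the clip axis. It is bolted along a slot, place not measured: its near face (thrust_face: the hole's centre in it) is somewhere from x = 102 to 125 mm: feel for it. Its rubber face gives 8 N/mm for 2 mm.
- clay_rose: Bystander: clay rose, 64 x 64 x 31 mm, loose; origin under its centre.
- fish_b: Bystander: small white bisque fish, 63 x 104 x 77 mm, loose; origin under its centre.
- fish_d: Bystander: white bisque fish with a curled tail, 67 x 136 x 92 mm, loose, behind the bracket; origin under its centre.
- medallion: Bystander: round tan clay medallion, 46 x 47 x 10 mm, loose; origin under its centre.
- clay_tool: Bystander: dark wooden modelling tool, 156 mm long, 12 mm thick, loose; origin under its centre.
- brush_violet: Bystander: violet paint brush, 192 mm long, 9 mm thick, loose; origin under its centre.

How it is judged:
On the way:
1. the barrel lies in both clips, pressed right down on the saddles, its shoulder still clear of the thrust plate (y of extruder_mid in the frame of clip_axis between -0.002 and 0.002 m and z of extruder_mid in the frame of clip_axis between -0.002 and 0.002 m and angle between the x axis of extruder and the x axis of bracket, either way round below 0.035 rad and x of nose_shoulder in the frame of clip_axis above 0.06 m and distance between nose_shoulder and thrust_face above 0.006 m), for 0.1 s.
At the end, for the whole second after the job is handed in: The barrel lies home in both clips (the barrel's middle within 2 mm of the clip axis sideways and in height, its axis within 2 degrees of the clips' axis), nose in the hole, the shoulder within 1.5 mm of the thrust plate's face, at rest and let go (y of extruder_mid in the frame of clip_axis between -0.002 and 0.002 m and z of extruder_mid in the frame of clip_axis between -0.002 and 0.002 m and angle between the x axis of extruder and the x axis of bracket, either way round below 0.035 rad and x of nose_shoulder in the frame of clip_axis above 0.06 m and distance between nose_shoulder and thrust_face below 0.0015 m and linear speed of extruder below 0.01 m/s); the robot touches nothing.
It fails at once if the bracket is pressed with more than 55 N by the extruder, all contacts with clips and saddles added up (contact force between extruder and bracket above 55 N).
It fails at once if the nose or shoulder is rammed against the thrust plate with more than 18 N (contact force between extruder and thrust_plate above 18 N).
It fails at once if a piece that stands round the work (clay rose, either fish, medallion, modelling tool or brush) is shifted by more than 15 mm (distance of any of clay_rose, fish_b, fish_d, medallion, clay_tool, brush_violet from where it was at the start of the episode above 0.015 m).
It also fails if it takes over 45 s, if anything falls off the work surface, if the arm or the gripper's body presses on something with over 40 N, if the wrist force passes 120 N, or if a joint passes its speed limit or range.

## Working session

There is one attempt and no reset: what is moved stays moved. The work goes in short steps, Python scripts to look and compute and a shell command to move; the robot and the scene stay as the last step left them, time stands still between calls to the robot, and variables do not carry over. Pictures are saved under pics/ and viewed, at most 10 in all, crops included, and the job is handed in when it is done.

```bash
mkdir -p pics; ls; cat > h.py <<'E'
import numpy as np, cv2
from station import monitor, eyes, job, manip
from scipy.spatial.transform import Rotation as R
def rot(a):
    a=np.array(a,float); return a if a.shape==(3,3) else R.from_quat(a).as_matrix()
def cloud(s):
    K=np.array(s["intrinsics"]);h,w=s["depth"].shape
    v,u=np.mgrid[:h,:w].astype(float)
    d=rays(s,np.stack([u.ravel(),v.ravel()],1)).reshape(h,w,3)
    return np.array(s["eye"])+d*s["depth"][...,None]
def rays(s,uv):
    K=np.array(s["intrinsics"]);uv=np.array(uv,float)
    p=cv2.undistortPoints(uv.reshape(-1,1,2),K,np.array([s["k1"],0,0,0.]),None,None).reshape(-1,2)
    return np.c_[p,np.ones(len(p))]@rot(s["attitude"]).T
def plane(s,uv,z):
    d=rays(s,uv);e=np.array(s["eye"]);return e+d*((z-e[2])/d[:,2])[:,None]
E
python3 - <<'E'
from h import *
import pickle
for n in("scene","top"):
    s=eyes.snapshot(n);pickle.dump(s,open(n+".pkl","wb"));cv2.imwrite(f"pics/{n}0.png",s["pixels"][...,::-1])
    print(n,s["eye"],s["attitude"],s["k1"],s["intrinsics"])
print(monitor.sense(),manip.nose_length)
E
```

```text
pics
scene [-0.21185091 -0.40544294  0.65945399] [ 0.75954729 -0.43571542  0.23209688 -0.42352216] -0.15075259676234193 [[499.41230836   0.         284.60670449]
 [  0.         499.41230836 209.42996559]
 [  0.           0.           1.        ]]
top [0.4752016  0.08086179 1.01116326] [ 0.71148515 -0.70111362  0.03526952 -0.03137886] 0.009794102650167832 [[420.2366751    0.         284.35015176]
 [  0.         420.2366751  204.85572051]
 [  0.           0.           1.        ]]
{'t': 0.1, 'q': array([-1.34952116e+00,  5.28381460e-01,  1.43379051e+00, -1.27354312e-05,
        1.18138161e+00, -1.78522593e-01]), 'qd': array([-0.00066957, -0.00188137, -0.00400526, -0.00019346,  0.00166547,
        0.00058107]), 'tau': array([ 1.32937898e-04, -4.43302882e+01, -1.78586197e+01, -1.26551690e-04,
        3.88821383e-03, -2.04069516e-05]), 'tcp_pos': array([ 0.24314278, -0.57509299,  0.24442117]), 'tool_rot': array([ 9.80085710e-01,  1.98572507e-01, -2.68442610e-05, -9.80110384e-04]), 'force': array([-0.810305  , -0.58378601,  0.53507387]), 'ft_torque': array([ 0.02681986, -0.03010073, -0.04189191]), 'gripper_force': 0.0, 'finger_gap': 1.000603624673292} 0.014
```

View pics/top0.png

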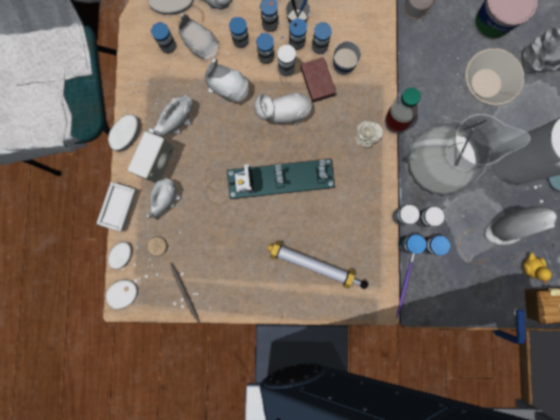

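View pics/scene0.png

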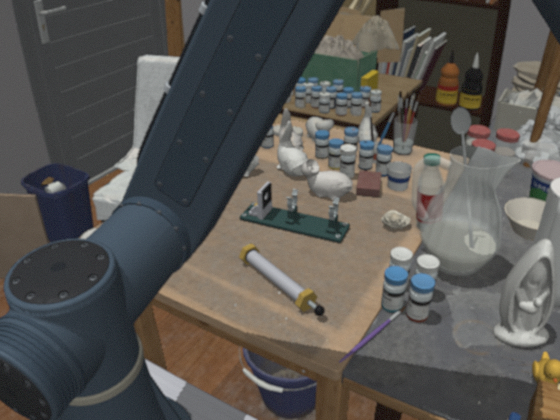

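The top view shows the extruder with its nose at (272,250) and its knob at (365,285). The bracket base spans (228..334, 160..197), with the plate at (243,180) and clips at (279,177) and (323,171). Both point left, so the two axes already agree.

```bash
python3 - <<'E'
from h import *
import pickle
for n in("top","scene"):
    s=pickle.load(open(n+".pkl","rb"));im=s["pixels"];hsv=cv2.cvtColor(im,cv2.COLOR_RGB2HSV);C=cloud(s)
    # base
    m=cv2.inRange(hsv,(70,70,20),(100,255,140))
    nl,lab,st,ce=cv2.connectedComponentsWithStats(cv2.morphologyEx(m,cv2.MORPH_CLOSE,np.ones((5,5))))
    W=(C[...,0]>.3)&(C[...,0]<.75)&(C[...,1]>-.25)&(C[...,1]<.4)&(s["depth"]>0)
    mm=(m>0)&W; nl,lab,st,ce=cv2.connectedComponentsWithStats(cv2.morphologyEx(mm.astype(np.uint8),cv2.MORPH_CLOSE,np.ones((7,7))))
    k=1+np.argmax(st[1:,4]);ys,xs=np.where(lab==k)
    P=plane(s,np.c_[xs,ys],.012)[:,:2].astype(np.float32)*1000
    r=cv2.minAreaRect(P);print(n,"base",r,"z",np.median(C[lab==k][:,2]))
    # brass
    b=cv2.inRange(hsv,(15,110,70),(32,255,255))>0
    b&=(C[...,0]>.15)&(C[...,0]<.6)&(C[...,1]>-.3)&(C[...,1]<.3)
    nl,lab,st,ce=cv2.connectedComponentsWithStats(b.astype(np.uint8))
    for i in np.argsort(-st[1:,4])[:4]+1:
        c=C[lab==i];print(" brass",st[i],ce[i].round(1),"ray z.02",plane(s,[ce[i]],.02)[0].round(4),"cloud med",np.median(c,0).round(4),"zmax",np.percentile(c[:,2],95).round(4))
    # barrel by height and location
    E=(C[...,2]>.015)&(C[...,2]<.06)&(C[...,0]>.2)&(C[...,0]<.45)&(C[...,1]>-.25)&(C[...,1]<.2)&(s["depth"]>0)
    nl,lab,st,ce=cv2.connectedComponentsWithStats(E.astype(np.uint8));k=1+np.argmax(st[1:,4])
    ys,xs=np.where(lab==k);P=plane(s,np.c_[xs,ys],.02)[:,:2].astype(np.float32)*1000
    print(" extr",st[k],cv2.minAreaRect(P)); c=C[lab==k];print("  zs",np.percentile(c[:,2],[5,50,95]))
    # objects above the bracket
    for lo,hi in((.05,.1),):
        B=(C[...,2]>lo)&(C[...,2]<hi)&W
        nl,lab,st,ce=cv2.connectedComponentsWithStats(B.astype(np.uint8))
        for i in range(1,nl):
            if st[i,4]>15:
                c=C[lab==i];print("  hi",st[i,4],ce[i].round(0),c.mean(0).round(3),c.min(0).round(3),c.max(0).round(3))
E
```

```text
top base ((634.2622680664062, 79.6055679321289), (65.36459350585938, 234.11244201660156), 7.140233993530273) z 0.0124716012209386
 brass [267 241  14  18 149] [273.7 248.9] ray z.02 [0.4648 0.0995 0.02  ] cloud med [0.4669 0.0986 0.0373] zmax 0.0423
 brass [344 270  11  18 118] [349.4 278.5] ray z.02 [ 0.3988 -0.0781  0.02  ] cloud med [ 0.401  -0.0756  0.0381] zmax 0.0427
 brass [545 263   1   1   1] [545. 263.] ray z.02 [ 0.4415 -0.5353  0.02  ] cloud med [0.4752 0.0809 1.0112] zmax 1.0112
 brass [542 273   1   1   1] [542. 273.] ray z.02 [ 0.4183 -0.5273  0.02  ] cloud med [0.4752 0.0809 1.0112] zmax 1.0112
 extr [270 256  98  33 946] ((424.961669921875, -9.204727172851562), (235.71832275390625, 44.77798080444336), 69.47245788574219)
  zs [0.0233268  0.03186147 0.03886363]
  hi 1103 [151. 152.] [0.678 0.375 0.087] [0.617 0.345 0.05 ] [0.75  0.4   0.099]
  hi 55 [419. 135.] [ 0.726 -0.225  0.085] [ 0.712 -0.238  0.067] [ 0.742 -0.215  0.1  ]
  hi 42 [322. 163.] [ 0.661 -0.008  0.07 ] [ 0.655 -0.014  0.05 ] [ 0.668 -0.001  0.085]
  hi 272 [418. 175.] [ 0.634 -0.221  0.084] [ 0.604 -
[... 1353 characters left out ...]
 0.5096
 extr [ 239  250   86   66 1290] ((429.1578063964844, -1.03582763671875), (253.5865020751953, 48.71578598022461), 69.75289916992188)
  zs [0.01891355 0.03036807 0.03909411]
  hi 253 [264. 194.] [0.619 0.157 0.071] [0.595 0.15  0.05 ] [0.651 0.167 0.088]
  hi 139 [292. 199.] [0.635 0.092 0.067] [0.612 0.083 0.05 ] [0.656 0.1   0.086]
  hi 140 [333. 208.] [ 0.647 -0.008  0.068] [ 0.624 -0.016  0.05 ] [0.668 0.001 0.087]
  hi 353 [427. 237.] [ 0.622 -0.228  0.081] [ 0.602 -0.25   0.05 ] [ 0.674 -0.19   0.1  ]
  hi 1021 [397. 271.] [ 0.501 -0.211  0.074] [ 0.459 -0.236  0.05 ] [ 0.568 -0.18   0.086]
  hi 217 [418. 268.] [ 0.52  -0.244  0.078] [ 0.465 -0.25   0.051] [ 0.564 -0.233  0.089]
```

```bash
python3 -m pendant '[[[0,0,0,0,0,-0.964,0.7],[0,0,0,0,0,-0.964,0.7],[0,0,0,0,0,-0.964,0.7],[0,0,0,0,0,-0.964,0.7],[0,0,0,0,0,-0.964,0.7],[0,0,0,0,0,-0.964,0.7],[0,0,0,0,0,-0.964,0.7]]]'
python3 -m pendant '[[[0.0556,-0.0025,0.0067,0,0,0,0.7],[0.0556,-0.0025,0.0067,0,0,0,0.7],[0.0556,-0.0025,0.0067,0,0,0,0.7],[0.0556,-0.0025,0.0067,0,0,0,0.7],[0.0556,-0.0025,0.0067,0,0,0,0.7],[0.0556,-0.0025,0.0067,0,0,0,0.7],[0.0556,-0.0025,0.0067,0,0,0,0.7],[0.0556,-0.0025,0.0067,0,0,0,0.7],[0.0556,-0.0025,0.0067,0,0,0,0.7],[0.0556,-0.0025,0.0067,0,0,0,0.7],[0.0556,-0.0025,0.0067,0,0,0,0.7],[0.0556,-0.0025,0.0067,0,0,0,0.7],[0.0556,-0.0025,0.0067,0,0,0,0.7],[0.0556,-0.0025,0.0067,0,0,0,0.7],[0,0,0,0,0,0,0.7],[0,0,0,0,0,0,0.7]]]'
python3 - <<'E'
from h import *
s=monitor.sense();r=rot(s["tool_rot"]);print(s["t"],s["tcp_pos"],r.round(4),np.degrees(np.arctan2(r[1,0],r[0,0])),s["q"])
s=eyes.snapshot("scene");cv2.imwrite("pics/s1.png",s["pixels"][...,::-1])
# refine extruder: colour/height in scene view hidden? use initial top cloud: barrel line fit
import pickle
for n in("top","scene"):
    s=pickle.load(open(n+".pkl","rb"));C=cloud(s)
    d=np.array([.352,.936]);nn=np.array([.936,-.352]);m=np.array([.4335,.0105])
    q=C[...,:2]-m;a=q@d;b=q@nn
    for lo,hi in((-.075,-.045),(-.015,.015),(.045,.075)):
        S=(a>lo)&(a<hi)&(abs(b)<.03)&(C[...,2]>.012)&(C[...,2]<.06)
        P=C[S];from scipy.optimize import least_squares
        f=least_squares(lambda p:np.hypot(b[S]-p[0],P[:,2]-.02-p[1])-.014,[0,0],loss="soft_l1",f_scale=.001)
        print(n,lo,f.x.round(4),S.sum())
E
```

```text
t: 0.8
tcp_pos: [0.2432, -0.5753, 0.2447]
tool_rot: [0.821, 0.571, 0.0, -0.001]
force: [0.1, -0.6, 0.4]
finger_gap: 0.702
gripper_force: 0.0
t: 2.4
tcp_pos: [0.4369, 0.0177, 0.17]
tool_rot: [0.822, 0.57, -0.0, -0.0]
force: [-0.4, -0.0, 0.0]
finger_gap: 0.7
gripper_force: 0.0
2.4 [0.43693593 0.01770681 0.16999233] [[ 3.501e-01  9.367e-01 -9.000e-04]
 [ 9.367e-01 -3.501e-01 -2.000e-04]
 [-5.000e-04 -8.000e-04 -1.000e+00]] 69.50667638495202 [-2.15909534e-01  4.08321224e-01  1.96607238e+00 -4.93543914e-04
  7.68015024e-01  1.42121752e-01]
top -0.075 [-0.0009  0.0007] 157
top -0.015 [-0.0012  0.0003] 157
top 0.045 [-0.0012  0.0004] 155
scene -0.075 [-0.0022  0.0006] 193
scene -0.015 [-0.0021  0.0011] 166
scene 0.045 [-0.0025  0.001 ] 151
```

```bash
python3 -m pendant '[[[0,-0.0028,0.025,0,0,0,0.6],[0,0,0.03,0,0,0,0.6],[0,0,0.04,0,0,0,0.6],[0,0,0.04,0,0,0,0.6],[0,0,0.03,0,0,0,0.6],[0,0,0.015,0,0,0,0.6],[0,0,0.01,0,0,0,0.6],[0,0,0,0,0,0,0.6],[0,0,0,0,0,0,0.6]]]' 
python3 -m pendant '[[[0,0,0,0,0,0,0],[0,0,0,0,0,0,0],[0,0,0,0,0,0,0],[0,0,0,0,0,0,0],[0,0,0,0,0,0,0],[0,0,0,0,0,0,0],[0,0,0,0,0,0,0],[0,0,0,0,0,0,0],[0,0,0,0,0,0,0]]]' 60
```

```text
t: 3.35
tcp_pos: [0.4353, 0.0167, 0.0187]
tool_rot: [0.823, 0.568, 0.0, 0.0]
force: [0.1, -0.7, 0.2]
finger_gap: 0.602
gripper_force: 0.0
t: 4.25
tcp_pos: [0.4351, 0.0174, 0.0193]
tool_rot: [0.823, 0.569, 0.0, 0.0]
force: [-0.8, -1.5, 5.2]
finger_gap: 0.305
gripper_force: 58.7
```

```bash
python3 -m pendant '[[[0,0,-0.01,0,0,0,0],[0,0,-0.03,0,0,0,0],[0,0,-0.04,0,0,0,0],[0,0,-0.04,0,0,0,0],[0,0,-0.03,0,0,0,0],[0,0,-0.0125,0,0,0,0],[0,0,0,0,0,0,0],[0,0,0,0,0,0,0]]]' 
cat > ext.py <<'E'
from h import *
def ext(s,mid,yaw,view,L=((-.075,-.03),(.035,.075))):
    """offsets (lateral,z) of barrel axis at stations relative to assumed mid(3)/yaw deg"""
    from scipy.optimize import least_squares
    C=cloud(s);d=np.array([np.cos(np.radians(yaw)),np.sin(np.radians(yaw))]);nn=np.array([d[1],-d[0]])
    q=C[...,:2]-np.array(mid[:2]);a=q@d;b=q@nn;z=C[...,2]-mid[2]
    for lo,hi in L:
        S=(a>lo)&(a<hi)&(abs(b)<.022)&(abs(z)<.022)
        f=least_squares(lambda p:np.hypot(b[S]-p[0],z[S]-p[1])-.014,[0,0],loss="soft_l1",f_scale=.001)
        print(view,"st",lo,hi,"lat,z off",f.x.round(4),S.sum())
    hsv=cv2.cvtColor(s["pixels"],cv2.COLOR_RGB2HSV);br=(cv2.inRange(hsv,(15,110,70),(32,255,255))>0)&(abs(b)<.035)&(abs(z)<.035)
    for sg in(1,-1):
        S=br&(a*sg>.05)&(a*sg<.13)
        print("   brass a",np.percentile(a[S],[2,50,98]).round(4) if S.any() else None, "z",(np.percentile(z[S],[50,95])).round(4) if S.any() else None)
E
python3 - <<'E'
from ext import *
import pickle
st=monitor.sense();p=st["tcp_pos"];r=rot(st["tool_rot"]);yaw=np.degrees(np.arctan2(r[1,0],r[0,0]));print(st["t"],p,yaw,st["finger_gap"],st["force"])
mid=[p[0]-.008*r[0,0],p[1]-.008*r[1,0],p[2]+.001]
for n in("top","scene"):
    s=eyes.snapshot(n);cv2.imwrite(f"pics/lift_{n}.png",s["pixels"][...,::-1]);ext(s,mid,yaw,n)
# bracket: clips & plate in initial clouds
d=np.array([np.cos(np.radians(97.3)),np.sin(np.radians(97.3))]);nn=np.array([d[1],-d[0]]);c=np.array([.641,.041])
for n in("top","scene"):
    s=pickle.load(open(n+".pkl","rb"));C=cloud(s);q=C[...,:2]-c;a=q@d;b=q@nn;z=C[...,2]
    for nm,lo,hi in(("rear",-.062,-.038),("front",.038,.062),("plate",.095,.15)):
        for sg in(-1,1):
            S=(a>lo)&(a<hi)&(b*sg>0)&(abs(b)<.035)&(z>.066)&(z<.088)
            print(n,nm,sg,S.sum(),"a",np.percentile(a[S],[5,50,95]).round(4),"b",np.percentile(b[S],[5,50,95]).round(4),"z",np.percentile(z[S],[50,95]).round(4))
    S=(abs(b)<.045)&(a>-.12)&(a<.17)&(z>.008)&(z<.018)
    P=C[S][:,:2].astype(np.float32)*1000;print(n,"base",cv2.minAreaRect(P))
E
```

```text
t: 5.05
tcp_pos: [0.4345, 0.0178, 0.1478]
tool_rot: [0.823, 0.569, -0.0, -0.0]
force: [-0.2, 0.3, -3.4]
finger_gap: 0.308
gripper_force: 59.9
5.05 [0.43445727 0.01775016 0.14778622] 69.30657330578435 0.3078434182464708 [-0.20152508  0.31922041 -3.35775235]
top st -0.075 -0.03 lat,z off [0. 0.] 0
top st 0.035 0.075 lat,z off [0.0004 0.    ] 69
   brass a [0.0852 0.0942 0.1101] z [0.0169 0.022 ]
   brass a None z None
scene st -0.075 -0.03 lat,z off [-0.0004  0.0003] 311
scene st 0.035 0.075 lat,z off [-0.0006  0.0004] 31
   brass a [0.0846 0.0888 0.0984] z [0.0046 0.0138]
   brass a [-0.0988 -0.0967 -0.0866] z [0.0088 0.0204]
top rear -1 23 a [-0.056  -0.0501 -0.0453] b [-0.0207 -0.0153 -0.011 ] z [0.0774 0.0849]
top rear 1 28 a [-0.0551 -0.0505 -0.0456] b [0.0104 0.0147 0.0194] z [0.0785 0.0837]
top front -1 24 a [0.0436 0.0487 0.0545] b [-0.0205 -0.0152 -0.0107] z [0.078  0.0855]
top front 1 30 a [0.0444 0.0491 0.0541] b [0.0101 0.0147 0.02  ] z [0.078  0.0837]
top plate -1 78 a [0.1122 0.1178 0.1238] b [-0.0275 -0.0151 -0.0018] z [0.0844 0.0869]
top plate 1 70 a [0.1123 0.1182 0.1239] b [0.0019 0.0138 0.0269] z [0.0842 0.087 ]
top base ((635.0247192382812, 84.58061981201172), (72.19832611083984, 252.05502319335938), 7.3393659591674805)
scene rear -1 35 a [-0.0541 -0.0496 -0.0438] b [-0.021  -0.0162 -0.0116] z [0.0731 0.0842]
scene rear 1 43 a [-0.0547 -0.0497 -0.0435] b [0.0101 0.0139 0.0188] z [0.0765 0.0843]
scene front -1 36 a [0.0452 0.051  0.0576] b [-0.0211 -0.0157 -0.0113] z [0.0728 0.0839]
scene front 1 38 a [0.0465 0.0514 0.0568] b [0.0089 0.0148 0.0194] z [0.077  0.0848]
scene plate -1 99 a [0.1138 0.1178 0.1263] b [-0.0299 -0.0206 -0.0015] z [0.0808 0.0866]
scene plate 1 54 a [0.1134 0.1159 0.1254] b [0.0006 0.0129 0.0234] z [0.0836 0.0873]
scene base ((634.0696411132812, 85.0331802368164), (78.20878601074219, 250.948486328125), 7.677158355712891)
```

View pics/lift_scene.png

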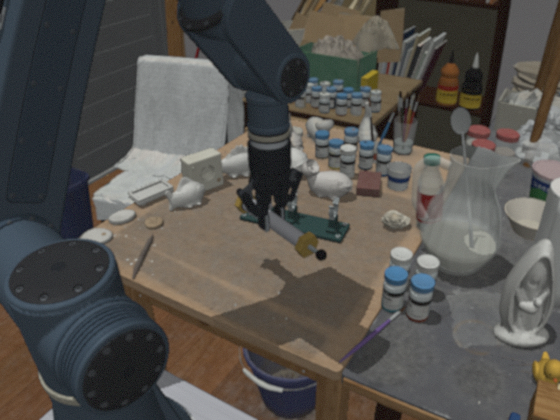

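```bash
python3 -m pendant '[[[0,0,0,0,0,-0.5,0],[0,0,0,0,0,-0.8,0],[0,0,0,0,0,-0.8,0],[0,0,0,0,0,-0.8,0],[0,0,0,0,0,-0.8,0],[0,0,0,0,0,-0.373,0],[-0.0021,0.0324,0,0,0,0,0],[-0.0021,0.0324,0,0,0,0,0],[-0.0021,0.0324,0,0,0,0,0],[-0.0021,0.0324,0,0,0,0,0],[-0.0021,0.0324,0,0,0,0,0],[-0.0021,0.0324,0,0,0,0,0],[-0.0021,0.0324,0,0,0,0,0],[-0.0021,0.0324,0,0,0,0,0],[0,0,0.0125,0,0,0,0],[0,0,0.0125,0,0,0,0],[0,0,0.0125,0,0,0,0],[0,0,0,0,0,0,0],[0,0,0,0,0,0,0]]]' 
cat > chk.py <<'E'
from ext import *
import sys
st=monitor.sense();p=st["tcp_pos"];r=rot(st["tool_rot"]);yaw=np.degrees(np.arctan2(r[1,0],r[0,0]));print("t",st["t"],"tcp",p.round(4),"yaw",yaw.round(2),"tilt",r[2].round(4),"f",st["force"].round(1),"tq",st["ft_torque"].round(2))
d=np.array([-.1271,.9919]);nn=np.array([.9919,.1271]);c=np.array([.6406,.0410])
print("TCP in clip: a",((p[:2]-c)@d).round(4),"b",((p[:2]-c)@nn).round(4),"z",(p[2]-.062).round(4))
mid=[p[0]-.008*r[0,0],p[1]-.008*r[1,0],p[2]+.0013]
for n in("top","scene"):
    s=eyes.snapshot(n);cv2.imwrite(f"pics/{sys.argv[1]}_{n}.png",s["pixels"][...,::-1])
    print(n);ext(s,mid,yaw,n,((-.08,-.045),(-.03,-.015),(.035,.06),(.065,.083)))
E
python3 chk.py over
```

```text
t: 7.05
tcp_pos: [0.6413, 0.0306, 0.1174]
tool_rot: [0.661, 0.751, -0.001, -0.001]
force: [0.5, 0.8, -2.4]
finger_gap: 0.308
gripper_force: 59.9
t 7.05 tcp [0.6413 0.0306 0.1174] yaw 97.3 tilt [ 6.0e-04 -2.4e-03 -1.0e+00] f [ 0.5  0.8 -2.4] tq [ 0.02 -0.01  0.01]
TCP in clip: a -0.0104 b -0.0006 z 0.0554
top
top st -0.08 -0.045 lat,z off [ 0.0006 -0.0002] 81
top st -0.03 -0.015 lat,z off [0.0001 0.0009] 3
top st 0.035 0.06 lat,z off [-0.0003 -0.    ] 48
top st 0.065 0.083 lat,z off [0.0023 0.0004] 2
   brass a [0.0854 0.0952 0.1099] z [0.0177 0.0216]
   brass a None z None
scene
scene st -0.08 -0.045 lat,z off [0.0015 0.0012] 209
scene st -0.03 -0.015 lat,z off [0.0013 0.0011] 89
scene st 0.035 0.06 lat,z off [0.0011 0.0015] 129
scene st 0.065 0.083 lat,z off [0.0006 0.0018] 93
   brass a [0.0858 0.0923 0.1095] z [0.0116 0.0223]
   brass a [-0.0981 -0.0931 -0.0851] z [0.0128 0.0217]
```

```bash
python3 -m pendant '[[[0,0,0.0125,0,0,0,0],[0,0,0.0125,0,0,0,0],[0,0,0.0125,0,0,0,0],[0,0,0.0075,0,0,0,0],[0,0,0.005,0,0,0,0],[0,0,0,0,0,0,0],[0,0,0,0,0,0,0]]]' 
python3 -m pendant '[[[0,0,0.0025,0,0,0,0],[0,0,0,0,0,0,0]]]'
python3 -m pendant '[[[0,0,0.0025,0,0,0,0],[0,0,0,0,0,0,0]]]'
```

```text
t: 7.85
tcp_pos: [0.6427, 0.0305, 0.0787]
tool_rot: [0.661, 0.751, 0.0, 0.0]
force: [-1.4, -0.5, 2.9]
finger_gap: 0.305
gripper_force: 60.5
t: 8.05
tcp_pos: [0.643, 0.0305, 0.0772]
tool_rot: [0.661, 0.751, 0.0, 0.001]
force: [-1.1, -0.2, 4.9]
finger_gap: 0.303
gripper_force: 60.8
t: 8.25
tcp_pos: [0.6429, 0.0305, 0.075]
tool_rot: [0.661, 0.751, 0.0, 0.001]
force: [-1.3, -0.3, 4.0]
finger_gap: 0.31
gripper_force: 60.7
```

```bash
python3 -m pendant '[[[0,-0.001,0.00125,0,0,0,0],[0,0,0,0,0,0,0]]]'
python3 -m pendant '[[[0,0,0.0025,0,0,0,0],[0,0,0,0,0,0,0]]]'
python3 -m pendant '[[[0,0,0.00125,0,0,0,0],[0,0,0,0,0,0,0]]]'
python3 -c "
from h import *
s=monitor.sense();print(s['ft_torque'],rot(s['tool_rot'])[2])"
```

```text
t: 8.45
tcp_pos: [0.6423, 0.0304, 0.0737]
tool_rot: [0.661, 0.751, 0.0, 0.001]
force: [0.1, -0.6, 4.3]
finger_gap: 0.306
gripper_force: 60.6
t: 8.65
tcp_pos: [0.6418, 0.0304, 0.0708]
tool_rot: [0.661, 0.751, 0.0, 0.0]
force: [0.9, 0.2, 0.7]
finger_gap: 0.302
gripper_force: 60.4
t: 8.85
tcp_pos: [0.6415, 0.0305, 0.0695]
tool_rot: [0.661, 0.751, -0.0, -0.0]
force: [1.1, -0.8, -1.5]
finger_gap: 0.306
gripper_force: 60.1
[ 0.03206017 -0.19998064 -0.0348897 ] [ 1.34416004e-04 -5.10564224e-04 -9.99999861e-01]
```

```bash
python3 -m pendant '[[[0,0,0.00125,0,0,0,0],[0,0,0,0,0,0,0]]]'
python3 -m pendant '[[[0,0,0.00125,0,0,0,0],[0,0,0,0,0,0,0]]]'
python3 -m pendant '[[[0,0,0.00125,0,0,0,0],[0,0,0,0,0,0,0]]]'
python3 chk.py mid
```

```text
t: 9.05
tcp_pos: [0.6414, 0.0305, 0.0686]
tool_rot: [0.661, 0.751, -0.0, -0.0]
force: [0.5, -0.3, -3.5]
finger_gap: 0.305
gripper_force: 59.9
t: 9.25
tcp_pos: [0.6414, 0.0305, 0.0678]
tool_rot: [0.661, 0.751, -0.0, -0.0]
force: [1.6, -0.2, -4.2]
finger_gap: 0.307
gripper_force: 59.9
t: 9.45
tcp_pos: [0.6414, 0.0305, 0.0669]
tool_rot: [0.661, 0.751, -0.0, -0.0]
force: [1.5, 0.1, -4.9]
finger_gap: 0.306
gripper_force: 59.8
t 9.45 tcp [0.6414 0.0305 0.0669] yaw 97.31 tilt [ 2.e-04 -6.e-04 -1.e+00] f [ 1.5  0.1 -4.9] tq [ 0.05 -0.19 -0.02]
TCP in clip: a -0.0105 b -0.0005 z 0.0049
top
top st -0.08 -0.045 lat,z off [ 0.0001 -0.0009] 39
top st -0.03 -0.015 lat,z off [0. 0.] 0
top st 0.035 0.06 lat,z off [-0.0003  0.0021] 4
top st 0.065 0.083 lat,z off [ 0.0022 -0.001 ] 3
   brass a [0.0849 0.0948 0.1106] z [0.017  0.0218]
   brass a None z None
scene
scene st -0.08 -0.045 lat,z off [0.0006 0.0004] 196
scene st -0.03 -0.015 lat,z off [-0.0008 -0.    ] 95
scene st 0.035 0.06 lat,z off [0.0004 0.0008] 122
scene st 0.065 0.083 lat,z off [-0.0028 -0.0004] 123
   brass a [0.0863 0.0928 0.1118] z [0.0107 0.0214]
   brass a [-0.098  -0.0921 -0.0846] z [0.011  0.0216]
```

```bash
python3 -m pendant '[[[0,0.0006,0.0025,0,0,0,0],[0,0,0,0,0,0,0]]]'
python3 -m pendant '[[[0,0,0.0025,0,0,0,0],[0,0,0,0,0,0,0]]]'
python3 -m pendant '[[[0,0,0.00125,0,0,0,0],[0,0,0,0,0,0,0]]]'
python3 -c "
from h import *
s=monitor.sense();print(s['ft_torque'],rot(s['tool_rot'])[2])"
```

```text
t: 9.75
tcp_pos: [0.6417, 0.0306, 0.0647]
tool_rot: [0.661, 0.751, -0.0, -0.001]
force: [0.4, 0.2, -5.3]
finger_gap: 0.31
gripper_force: 59.7
t: 9.95
tcp_pos: [0.6416, 0.0306, 0.0626]
tool_rot: [0.661, 0.751, -0.0, -0.001]
force: [0.1, -0.0, -7.2]
finger_gap: 0.306
gripper_force: 59.6
t: 10.15
tcp_pos: [0.6418, 0.0306, 0.0618]
tool_rot: [0.661, 0.751, -0.0, -0.0]
force: [0.0, -0.3, -8.0]
finger_gap: 0.303
gripper_force: 59.6
[ 0.04921243 -0.17364468 -0.02162475] [ 2.68097003e-04 -8.70477145e-04 -9.99999585e-01]
```

```bash
python3 -m pendant '[[[0,0,0.00075,0,0,0,0],[0,0,0,0,0,0,0]]]'
python3 -m pendant '[[[0,0,0.0006,0,0,0,0],[0,0,0,0,0,0,0]]]'
python3 -m pendant '[[[0,0,0.0006,0,0,0,0],[0,0,0,0,0,0,0]]]'
```

```text
t: 10.35
tcp_pos: [0.6419, 0.0306, 0.0615]
tool_rot: [0.661, 0.751, -0.0, -0.0]
force: [-1.5, 0.2, -6.4]
finger_gap: 0.308
gripper_force: 59.7
t: 10.55
tcp_pos: [0.6419, 0.0306, 0.0614]
tool_rot: [0.661, 0.751, -0.0, -0.0]
force: [-1.8, -0.6, -4.0]
finger_gap: 0.306
gripper_force: 59.8
t: 10.75
tcp_pos: [0.642, 0.0305, 0.0613]
tool_rot: [0.661, 0.751, -0.0, -0.0]
force: [-1.4, 0.8, 0.4]
finger_gap: 0.307
gripper_force: 60.1
```

```bash
python3 -m pendant '[[[0,-0.0005,0.0006,0,0,0,0],[0,0,0,0,0,0,0]]]'
python3 -m pendant '[[[0,0,0.0006,0,0,0,0],[0,0,0,0,0,0,0],[0,0,0,0,0,0,0]]]'
python3 chk.py home
```

```text
t: 10.95
tcp_pos: [0.642, 0.0305, 0.0612]
tool_rot: [0.661, 0.751, 0.0, 0.0]
force: [-2.3, 0.5, 4.4]
finger_gap: 0.308
gripper_force: 60.5
t: 11.25
tcp_pos: [0.642, 0.0306, 0.0611]
tool_rot: [0.661, 0.751, 0.0, 0.0]
force: [-3.4, 0.2, 7.3]
finger_gap: 0.304
gripper_force: 61.1
t 11.25 tcp [0.642  0.0306 0.0611] yaw 97.32 tilt [-2.e-04  9.e-04 -1.e+00] f [-3.4  0.2  7.3] tq [ 0.07  0.58 -0.03]
TCP in clip: a -0.0105 b 0.0001 z -0.0009
top
top st -0.08 -0.045 lat,z off [ 0.0002 -0.0006] 38
top st -0.03 -0.015 lat,z off [0. 0.] 0
top st 0.035 0.06 lat,z off [0.0004 0.0002] 1
top st 0.065 0.083 lat,z off [ 0.0063 -0.0037] 3
   brass a [0.0849 0.0947 0.1108] z [0.0169 0.0212]
   brass a None z None
scene
scene st -0.08 -0.045 lat,z off [0.0002 0.0005] 191
scene st -0.03 -0.015 lat,z off [-0.0006  0.0013] 103
scene st 0.035 0.06 lat,z off [0.     0.0005] 122
scene st 0.065 0.083 lat,z off [-0.0018  0.001 ] 127
   brass a [0.0866 0.0933 0.1111] z [0.0114 0.0216]
   brass a [-0.098  -0.0925 -0.085 ] z [0.0116 0.0213]
```

```bash
python3 -m pendant '[[[0,-0.0005,-0.001,0,0,0,0],[0,0,0,0,0,0,0],[0,0,0,0,0,0,0]]]'
python3 -m pendant '[[[0.0025,0,0,0,0,0,0],[0.0025,0,0,0,0,0,0],[0.0025,0,0,0,0,0,0],[0,0,0,0,0,0,0]]]'
python3 -m pendant '[[[0.0025,0,0,0,0,0,0],[0.0025,0,0,0,0,0,0],[0.0025,0,0,0,0,0,0],[0.0025,0,0,0,0,0,0],[0.0025,0,0,0,0,0,0],[0,0,0,0,0,0,0]]]'
```

```text
t: 11.65
tcp_pos: [0.642, 0.0305, 0.0612]
tool_rot: [0.661, 0.751, 0.001, 0.001]
force: [-1.9, 2.0, 6.0]
finger_gap: 0.306
gripper_force: 60.6
t: 12.05
tcp_pos: [0.6414, 0.0352, 0.0612]
tool_rot: [0.661, 0.751, -0.0, 0.001]
force: [-2.9, -2.2, 6.0]
finger_gap: 0.304
gripper_force: 60.7
t: 12.65
tcp_pos: [0.6401, 0.0451, 0.0612]
tool_rot: [0.661, 0.751, -0.0, 0.001]
force: [-1.9, -2.9, 5.5]
finger_gap: 0.305
gripper_force: 60.7
```

```bash
python3 -m pendant '[[[0.0015,0,0,0,0,0,0],[0.0015,0,0,0,0,0,0],[0.0015,0,0,0,0,0,0],[0.0015,0,0,0,0,0,0],[0.0015,0,0,0,0,0,0],[0.0015,0,0,0,0,0,0],[0,0,0,0,0,0,0]]]'
python3 -m pendant '[[[0.0015,0,0,0,0,0,0],[0.0015,0,0,0,0,0,0],[0.0015,0,0,0,0,0,0],[0,0,0,0,0,0,0]]]'
python3 -m pendant '[[[0.001,0,0,0,0,0,0],[0,0,0,0,0,0,0]]]'
```

```text
t: 13.35
tcp_pos: [0.6393, 0.0519, 0.0611]
tool_rot: [0.661, 0.751, -0.0, 0.001]
force: [-2.5, -3.4, 5.6]
finger_gap: 0.306
gripper_force: 60.7
t: 13.75
tcp_pos: [0.6388, 0.0555, 0.0612]
tool_rot: [0.661, 0.751, -0.0, 0.001]
force: [-2.2, -4.0, 4.9]
finger_gap: 0.306
gripper_force: 60.8
t: 13.95
tcp_pos: [0.6387, 0.0562, 0.0611]
tool_rot: [0.661, 0.751, -0.0, 0.001]
force: [-2.0, -4.1, 5.2]
finger_gap: 0.309
gripper_force: 60.8
```

```bash
for i in 1 2 3 4; do :; done
python3 -m pendant '[[[0.001,0,0,0,0,0,0],[0.001,0,0,0,0,0,0],[0,0,0,0,0,0,0]]]'
python3 -m pendant '[[[0.001,0,0,0,0,0,0],[0.001,0,0,0,0,0,0],[0,0,0,0,0,0,0]]]'
python3 -m pendant '[[[0.001,0,0,0,0,0,0],[0,0,0,0,0,0,0]]]'
python3 -m pendant '[[[0.001,0,0,0,0,0,0],[0,0,0,0,0,0,0]]]'
```

```text
t: 14.25
tcp_pos: [0.6385, 0.0577, 0.0612]
tool_rot: [0.661, 0.751, -0.0, 0.001]
force: [-2.1, -4.0, 4.9]
finger_gap: 0.307
gripper_force: 60.8
t: 14.55
tcp_pos: [0.6383, 0.0593, 0.0611]
tool_rot: [0.661, 0.751, -0.0, 0.001]
force: [-1.8, -4.0, 5.9]
finger_gap: 0.304
gripper_force: 60.8
t: 14.75
tcp_pos: [0.6382, 0.0601, 0.0611]
tool_rot: [0.661, 0.751, -0.0, 0.001]
force: [-2.0, -4.0, 5.5]
finger_gap: 0.308
gripper_force: 60.8
t: 14.95
tcp_pos: [0.6381, 0.0609, 0.0612]
tool_rot: [0.661, 0.751, -0.0, 0.001]
force: [-2.8, -3.5, 5.8]
finger_gap: 0.303
gripper_force: 60.8
```

Shoulder is near x ≈ 0.111, and there is no contact yet.

```bash
python3 -m pendant '[[[0.001,0,0,0,0,0,0],[0,0,0,0,0,0,0]]]'
python3 -m pendant '[[[0.0008,0,0,0,0,0,0],[0,0,0,0,0,0,0]]]'
python3 -m pendant '[[[0.0008,0,0,0,0,0,0],[0,0,0,0,0,0,0]]]'
```

```text
t: 15.15
tcp_pos: [0.638, 0.0617, 0.0611]
tool_rot: [0.661, 0.751, -0.0, 0.001]
force: [-2.0, -3.9, 5.4]
finger_gap: 0.31
gripper_force: 60.8
t: 15.35
tcp_pos: [0.638, 0.0623, 0.0611]
tool_rot: [0.661, 0.751, -0.0, 0.001]
force: [-2.1, -3.7, 5.7]
finger_gap: 0.307
gripper_force: 60.8
t: 15.55
tcp_pos: [0.6379, 0.0626, 0.0611]
tool_rot: [0.66, 0.751, -0.001, 0.002]
force: [-2.8, -4.5, 5.2]
finger_gap: 0.304
gripper_force: 60.8
```

```bash
python3 -m pendant '[[[0.0006,0,0,0,0,0,0],[0,0,0,0,0,0,0]]]'
python3 -m pendant '[[[0.0006,0,0,0,0,0,0],[0,0,0,0,0,0,0]]]'
python3 chk.py fwd
```

```text
t: 15.75
tcp_pos: [0.6379, 0.0626, 0.0611]
tool_rot: [0.66, 0.751, -0.001, 0.002]
force: [-0.6, -6.0, 5.7]
finger_gap: 0.303
gripper_force: 60.8
t: 15.95
tcp_pos: [0.6379, 0.0628, 0.0612]
tool_rot: [0.66, 0.751, -0.001, 0.002]
force: [-1.9, -6.6, 4.8]
finger_gap: 0.304
gripper_force: 60.8
t 15.95 tcp [0.6379 0.0628 0.0612] yaw 97.34 tilt [-0.0042  0.0013 -1.    ] f [-1.9 -6.6  4.8] tq [-1.13  0.36 -0.14]
TCP in clip: a 0.022 b 0.0001 z -0.0008
top
top st -0.08 -0.045 lat,z off [0.0009 0.0001] 14
top st -0.03 -0.015 lat,z off [0. 0.] 0
top st 0.035 0.06 lat,z off [-0.001   0.0009] 18
top st 0.065 0.083 lat,z off [0. 0.] 0
   brass a [0.1249 0.1275 0.1298] z [-0.0288 -0.0277]
   brass a [-0.0983 -0.0933 -0.0879] z [0.0183 0.0224]
scene
scene st -0.08 -0.045 lat,z off [-0.0009  0.0008] 260
scene st -0.03 -0.015 lat,z off [-0.0001  0.0009] 79
scene st 0.035 0.06 lat,z off [-0.0014  0.0004] 125
scene st 0.065 0.083 lat,z off [0.     0.0009] 85
   brass a [0.086  0.0928 0.1015] z [0.0146 0.0215]
   brass a [-0.098  -0.0928 -0.0853] z [0.0114 0.0215]
```

```bash
python3 -m pendant '[[[0.0006,0,0,0,0,0,0],[0,0,0,0,0,0,0]]]'
python3 -m pendant '[[[0.0006,0,0,0,0,0,0],[0,0,0,0,0,0,0],[0,0,0,0,0,0,0]]]'
```

```text
t: 16.25
tcp_pos: [0.6379, 0.0629, 0.0611]
tool_rot: [0.66, 0.751, -0.001, 0.002]
force: [-2.2, -8.5, 4.3]
finger_gap: 0.305
gripper_force: 60.8
t: 16.55
tcp_pos: [0.6378, 0.0631, 0.0612]
tool_rot: [0.66, 0.751, -0.001, 0.002]
force: [-2.0, -8.2, 5.0]
finger_gap: 0.307
gripper_force: 60.8
```

```bash
python3 -m pendant '[[[0,0,0,0,0,0,0.4],[0,0,0,0,0,0,0.5],[0,0,0,0,0,0,0.6],[0,0,0,0,0,0,0.6],[0,0,0,0,0,0,0.6],[0,0,0,0,0,0,0.6]]]'
python3 -m pendant '[[[0,0,-0.01,0,0,0,0.6],[0,0,-0.02,0,0,0,0.6],[0,0,-0.04,0,0,0,0.6],[0,0,-0.05,0,0,0,0.6],[0,-0.05,-0.03,0,0,0,0.6],[0,-0.06,0,0,0,0,0.6],[0,-0.06,0,0,0,0,0.6],[0,-0.06,0,0,0,0,0.6],[0,-0.04,0,0,0,0,0.6],[0,0,0,0,0,0,0.6],[0,0,0,0,0,0,0.6]]]'
python3 - <<'E'
from ext import *
d=np.array([-.1271,.9919]);c=np.array([.6406,.0410]);print(monitor.sense()["force"],monitor.sense()["tcp_pos"])
m=c+.0142*d
for n in("top","scene"):
    s=eyes.snapshot(n);cv2.imwrite(f"pics/end_{n}.png",s["pixels"][80:260,150:450,::-1].repeat(2,0).repeat(2,1));print(n);ext(s,[m[0],m[1],.062],97.3,n,((-.083,-.075),(-.05,.02),(.05,.083)))
    C=cloud(s);q=C[...,:2]-c;a=q@d;b=q@[.9919,.1271];z=C[...,2];S=(a>.105)&(a<.15)&(abs(b)<.03)&(z>.075)&(z<.09)&(abs(b)>.0);print("plate a",np.percentile(a[S],[5,50,95]))
E
```

```text
t: 17.15
tcp_pos: [0.6368, 0.0668, 0.0605]
tool_rot: [0.66, 0.751, 0.0, 0.0]
force: [-0.3, -0.3, 0.3]
finger_gap: 0.594
gripper_force: 0.0
t: 18.25
tcp_pos: [0.4233, 0.0388, 0.182]
tool_rot: [0.661, 0.751, 0.001, 0.002]
force: [1.5, -1.0, 1.2]
finger_gap: 0.598
gripper_force: 0.0
[ 1.45898311 -1.00662853  1.19687627] [0.42333355 0.03884078 0.18195854]
top
top st -0.083 -0.075 lat,z off [-0.      0.0004] 47
top st -0.05 0.02 lat,z off [0.0001 0.0003] 381
top st 0.05 0.083 lat,z off [0.0006 0.0003] 179
   brass a [0.084  0.0918 0.1296] z [0.019  0.0237]
   brass a [-0.0997 -0.0927 -0.0861] z [0.0181 0.0227]
plate a [0.10648128 0.11635388 0.12356687]
scene
scene st -0.083 -0.075 lat,z off [0.0003 0.0017] 42
scene st -0.05 0.02 lat,z off [0.0005 0.0012] 367
scene st 0.05 0.083 lat,z off [0.0002 0.0012] 162
   brass a [0.0848 0.0868 0.0927] z [0.0207 0.0218]
   brass a [-0.0987 -0.0935 -0.0855] z [0.0127 0.022 ]
plate a [0.1054898  0.12298583 0.12501989]
```

View pics/end_scene.png

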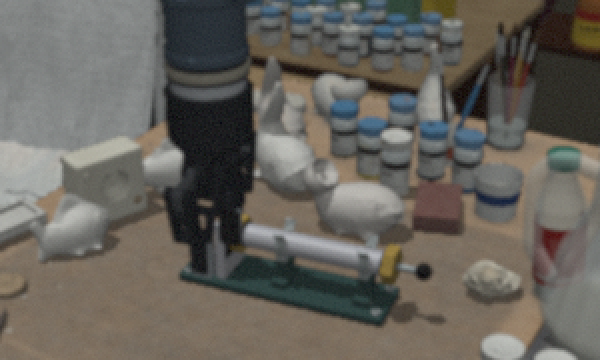

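View pics/end_top.png

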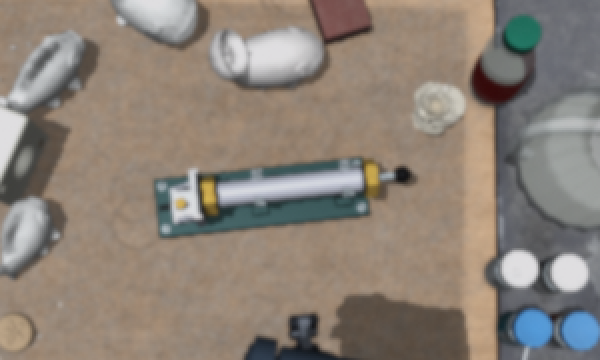

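The barrel lies in both clips. The collar is against the plate, and the nose tip shows beyond it at (182,203) in the enlarged top view. The bystanders look undisturbed and the arm is clear.

```bash
python3 -c "
from station import job;print(job.sign_off())"
```

```text
the job is handed in; nothing more can be done
None
```

I mounted the extruder and handed the job in at about 18 s: the barrel is down in both clips, the nose is in the plate's hole and the shoulder bears on the rubber at an estimated 4–5 N, let go with the arm clear; sign-off returned no verdict.

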